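# Put the tube punch back in its own hole of the graded rack

### The arm

A 6-joint arm with a two-finger parallel gripper is mounted at the origin on the work surface. World frame = base frame: x ahead of the robot, y to its left, z up, the work surface at z = 0. Lengths are in m, angles in rad, forces in N, time in s.
With the tool pointing down it reaches from about 0.3 to 0.775 m from the base axis. Payload 14.6 kg.
Tool frame: the origin (TCP) lies at the very end of the fingers, on their centre line; the grasp point (between the pads) lies 19 mm behind it; z points along the fingers, y is the direction in which the jaws open and shut (so a half turn about z gives the same grasp; the last joint's range is limited). The gripper opens to 94 mm and grips with 3 to 60 N. Pads are 16 mm wide; open, the fingers measure 119 mm over their backs; the gripper's body (75 mm by 177 mm) begins 78 mm behind the grasp point.
Start: joints at [1.035, 0.3, 1.521, -0, 1.321, -0.067], TCP at [0.248, 0.491, 0.205] pointing down, gripper open.
Joint ranges: [-3.03, 3.03], [-0.79, 2.21], [0.23, 2.52], [-1.04, 4.18], [0, 3.07], [-2.55, 2.55]. Speed limits (rad/s): [2.22, 2.22, 2.57, 3.14, 3.14, 3.14].

### API

Orientations are given as [roll, pitch, yaw] about the fixed x, y, z axes, in that order (R = Rz(yaw) Ry(pitch) Rx(roll)).
In Python, from station import ctrl, vision, ticket gives the robot as it stands.
- The arm moves only by the tool step_arm, never from a script. Its argument "steps" is a list of rows, each an object of numbers: "x", "y", "z": the shift along the tool's x, y, z in m; "ax", "ay", "az": the turn, a rotation vector about the tool's x, y, z in degrees; "claw": the finger opening in m, from 0 to 0.094. A call has 1 to 5 rows; each row shifts and turns the pose as measured when the row begins, along the tool's axes as they then stand; what a row does not reach is not made up. A row lasts 1/12 s, in which the tool goes at most 41.7 mm and 7.16 degrees, less where a joint would pass 70% of its speed; a pose out of reach is approached as far as the arm can. A call with a gripper value outside its range is refused whole. The fingers move at their own pace and stop on an object; "grip_force" is the grip in N (left out, the last holds). Time passes only in rows, so rows that do not move let the fingers close. It gives the time, the measured TCP pose, the force and the opening at its end, in the units of the state.
- ctrl.get_obs(): the state, without advancing time (a new reading comes with each control period).
- vision.camera(name): name is "scene" or "top" or "wrist"; returns (picture, depth): 420x560x3 uint8, red, green, blue; 420x560 float32, m along the optical axis (not along the pixel's ray), 0 where there is no reading.
- vision.camera_params(name): a dict with "fov_y" (degrees; the focal length in pixels is half the picture's height over the tangent of half this angle, whatever the lens; pixels are square), "cx", "cy" (the principal point, pixels), "origin" and "attitude" of the camera in the world; the wrist camera has in their place "mount" (4x4, takes a point from camera to tool coordinates, whose origin is the TCP and whose axes are the flange's). Camera axes: x right, y up, looking along -z (the intrinsics and any distortion apply to the point x, -y, -z); pixel columns grow to the right and rows downward; lengths in m; the calibration is good to about 2 mm. A picture is of the moment at which its call begins: read the wrist's pose just before it. camera_params takes no time and is no camera call.
- ticket.hand_in(): hands the job in, once; it reports no verdict.
The state is a dict: "time_s": time; "qpos": joint angles; "joint_vel": joint speeds; "tau": joint torques, N m; "ee_pos": TCP position; "eef_rot": TCP orientation; "force": force on the tool from outside, world axes, zero at the start; "moment": the same for the moment, N m; "grip_width": finger opening in m.
Only numpy, scipy, OpenCV 4.12 (cv2) and the standard library are available. Lean on these libraries where they do the work, as an engineer would, in place of code of your own. Each camera call takes 0.05 s, during which the arm holds its last target.

### The job

The tube punch standing on the green cutting mat is finished with: put it back in the punch rack, in the hole of its own diameter. Feel your way in gently, never leaning hard on the sharp edge, then push it down past the grip of the spring until it stands fully home on the bottom of the hole, and let go. Leave the two punches in the tray and everything else alone.

Things in the scene. Friction and masses are not known exactly. Their poses are not given: they have to be found in the camera images.
- rack: Punch rack, fixed: grey steel channel 76 x 336 mm, 22 mm high, long side along its own y; a pale beech strip 66 x 298 mm, top face 64 mm above the table, is clamped in it. Origin on the table under the channel's centre, z up. The 14 and 29 mm punches stand home in the end holes, tops 134 mm above the table. The sharp end of a punch is spoilt if pressed on the rack with over 25 N.
- row (a point): Nominal middle of the row of holes, on the rack's x = y = 0, 64 mm up; axes as the rack's. Six round holes in a line along y, 44 mm apart: 14, 17, 20, 23, 26, 29 mm at y = +110, +66, +22, -22, -66, -110 mm. The strip may be clamped up to 15 mm off these places, either way along y (the gaps at its ends differ), never in x: find the true hole by sight or feel.
- floor (a point): Level of the hole floors, 19 mm above the table (axes as the rack's). Holes are 45 mm deep, 1 mm wider than their punch, rims bevelled by 1 mm. About 10 to 27 mm below the rim, hidden leaf springs in each empty hole grip a punch of its size: let fall into the hole, it stops some 8 to 20 mm short and must be pushed on, against 5 to 15 N, to stand on the floor, its top then 134 mm above the table.
- mat: Green cutting mat with pale grid lines, 140 x 160 x 5 mm, fixed. Origin under its centre, z up. The one punch to be put away stands on it, within 35 mm of its centre.
- tray: Shallow cardboard tray, 130 x 200 mm, 28 mm high, floor 5 mm thick, fixed, with an oil stone in it; the two punches that wait for sharpening stand in it. Origin under its centre, z up.
- punch17: Foam punch: straight steel cylinder, 17 mm in diameter all along, 115 mm long, about 100 g, dark ribbed grip zone 70 to 113 mm above the lower end. Origin at the centre of the lower end (the sharp edge; the last 6 mm taper to a ring 4 mm smaller), z to its top. Starts upright, on the mat or in the tray. Its own hole is nominally at y = +66 mm in the rack's frame.
- punch20: Foam punch: straight steel cylinder, 20 mm in diameter all along, 115 mm long, about 118 g, dark ribbed grip zone 70 to 113 mm above the lower end. Origin at the centre of the lower end (the sharp edge; the last 6 mm taper to a ring 4 mm smaller), z to its top. Starts upright, on the mat or in the tray. Its own hole is nominally at y = +22 mm in the rack's frame.
- punch23: Foam punch: straight steel cylinder, 23 mm in diameter all along, 115 mm long, about 136 g, dark ribbed grip zone 70 to 113 mm above the lower end. Origin at the centre of the lower end (the sharp edge; the last 6 mm taper to a ring 4 mm smaller), z to its top. Starts upright, on the mat or in the tray. Its own hole is nominally at y = -22 mm in the rack's frame.
- mallet: Mallet, wooden handle and white plastic head, lying, about 220 mm long; leave alone. Origin at the middle of its handle.
- clay_bowl: Terracotta bowl, 90 mm across, 40 mm high; leave alone. Origin under its centre.
- jar: Jar with black cap, 56 mm across, 85 mm high; leave alone. Origin under its centre.
- mount_block: Dark wooden mount block 60 x 75 x 40 mm; leave alone. Origin under its centre.
- stone_ring: Pale stone ring, 68 mm across, 22 mm high; leave alone. Origin under its centre.
- foam_block: Grey foam offcut 70 x 90 x 30 mm; leave alone. Origin under its centre.
There are look-alikes about, which are no part of the job. Several things have the shape of the mat; the one meant has the colours described above. Leave any yellow look-alike of the punch20 alone.

How it is judged:
On the way, in this order (a step that is already met when the one before it is completed fails the run):
1. the punch from the mat is lifted clear of it (height (world z) of any of punch17, punch20, punch23 above 0.04 m), for 0.1 s.
2. that punch stands in the mouth of its own hole, its edge at least 10 mm below the rim (((y of punch17 in the frame of rack between 0.046 and 0.086 m and x of punch17 in the frame of rack between -0.006 and 0.006 m and angle between punch17's own z axis and vertical below 0.15 rad and z of punch17 in the frame of rack below 0.054 m) or (y of punch20 in the frame of rack between 0.002 and 0.042 m and x of punch20 in the frame of rack between -0.006 and 0.006 m and angle between punch20's own z axis and vertical below 0.15 rad and z of punch20 in the frame of rack below 0.054 m) or (y of punch23 in the frame of rack between -0.042 and -0.002 m and x of punch23 in the frame of rack between -0.006 and 0.006 m and angle between punch23's own z axis and vertical below 0.15 rad and z of punch23 in the frame of rack below 0.054 m))), for 0.1 s.
At the end, for the whole second after the job is handed in: The punch that stood on the mat is in the hole of its own diameter, its edge within 2.5 mm of the hole floor, upright (within 0.1 rad) and at rest; no punch is left on the mat and the other two still stand in the tray (((y of punch17 in the frame of rack between 0.046 and 0.086 m and x of punch17 in the frame of rack between -0.006 and 0.006 m and angle between punch17's own z axis and vertical below 0.1 rad and z of punch17 in the frame of rack below 0.0215 m and linear speed of punch17 below 0.01 m/s) or (y of punch20 in the frame of rack between 0.002 and 0.042 m and x of punch20 in the frame of rack between -0.006 and 0.006 m and angle between punch20's own z axis and vertical below 0.1 rad and z of punch20 in the frame of rack below 0.0215 m and linear speed of punch20 below 0.01 m/s) or (y of punch23 in the frame of rack between -0.042 and -0.002 m and x of punch23 in the frame of rack between -0.006 and 0.006 m and angle between punch23's own z axis and vertical below 0.1 rad and z of punch23 in the frame of rack below 0.0215 m and linear speed of punch23 below 0.01 m/s)) and horizontal distance between each of punch17, punch20, punch23 and mat above 0.08 m and angle between each of punch17, punch20, punch23's own z axis and vertical below 0.1 rad); the robot touches nothing.
It fails at once if the tapered sharp end of a punch is pressed on the rack with more than 25 N (contact force between any of punch17_c1, punch20_c1, punch23_c1 and rack above 25 N).
It fails at once if a punch is tipped over (angle between any of punch17, punch20, punch23's own z axis and vertical above 0.6 rad).
It fails at once if a second punch is moved by more than 15 mm (distance of each of punch17, punch20 from where it was at the start of the episode above 0.015 m or distance of each of punch17, punch23 from where it was at the start of the episode above 0.015 m or distance of each of punch20, punch23 from where it was at the start of the episode above 0.015 m).
It fails at once if one of the other things on the table is moved by more than 20 mm (distance of any of mallet, clay_bowl, jar, mount_block, stone_ring, foam_block from where it was at the start of the episode above 0.02 m).
It also fails if it takes over 72 s, if anything falls off the work surface, if the arm or the gripper's body presses on something with over 40 N, if the wrist force passes 120 N, or if a joint passes its speed limit or range.

## Working session

There is one attempt and no reset: what is moved stays moved. The work goes in short steps, Python scripts to look and compute and a tool call to move; the robot and the scene stay as the last step left them, time stands still between calls to the robot, and variables do not carry over. Pictures are saved under pics/ and viewed, and the job is handed in when it is done.

Besides the shell and the picture viewer there is one more tool, called as name(argument=value, ...), one argument or row to a line, values as JSON. step_arm: Moves the arm, as the interface text tells. Its arguments: {"type":"object","properties":{"steps":{"type":"array"},"grip_force":{"type":"number"}},"required":["steps"]}

```bash
ls; mkdir -p pics; python3 - <<'E'
from station import ctrl,vision
import cv2,numpy as np
print(ctrl.get_obs())
for n in ("scene","top"):
    p,d=vision.camera(n); cv2.imwrite(f"pics/{n}0.png",p[:,:,::-1]); np.save(f"pics/{n}0_d.npy",d); np.save(f"pics/{n}0.npy",p)
for n in ("scene","top","wrist"): print(vision.camera_params(n))
E
```

```text
pics
{'time_s': 0.0, 'qpos': array([ 1.03540245e+00,  3.00438869e-01,  1.52156757e+00,  3.10312365e-05,
        1.32068216e+00, -6.65594760e-02]), 'joint_vel': array([-0.00039256,  0.00128303, -0.00136406,  0.00057652, -0.00045532,
        0.00061631]), 'tau': array([-7.10503482e-04, -5.31806803e+01, -3.52747250e+01,  7.07675633e-02,
        2.43817287e-02, -5.17507726e-05]), 'ee_pos': array([0.24836253, 0.49044811, 0.20490972]), 'eef_rot': array([-3.14050113e+00, -1.02882429e-04,  2.67275050e+00]), 'force': array([-0.19230959,  0.36216982,  1.09606283]), 'moment': array([ 0.04089214, -0.04764233, -0.00631902]), 'grip_width': 0.09445075193842176}
{'fov_y': 55.459364116258726, 'cx': 278.71708395736897, 'cy': 202.03762879760237, 'origin': array([ 1.3362213 , -0.42599302,  0.75554088]), 'attitude': array([ 0.95259617, -0.00285675,  1.08518609])}
{'fov_y': 53.170503597394024, 'cx': 282.2130660744763, 'cy': 211.61652572000742, 'origin': array([0.21810557, 0.00138778, 1.36987265]), 'attitude': array([ 0.23363717,  0.00514095, -1.58205092])}
{'fov_y': 62.41205013049336, 'cx': 277.7485620328497, 'cy': 212.33242910920652, 'mount': array([[ 1.47227299e-04,  9.74202107e-01,  2.25677277e-01,
         6.47487362e-02],
       [ 9.99999949e-01, -7.94988170e-05, -3.09199831e-04,
         1.99398743e-04],
       [-2.83282051e-04,  2.25677311e-01, -9.74202069e-01,
        -1.79627658e-01],
       [ 0.00000000e+00,  0.00000000e+00,  0.00000000e+00,
         1.00000000e+00]])}
```

View pics/scene0.png

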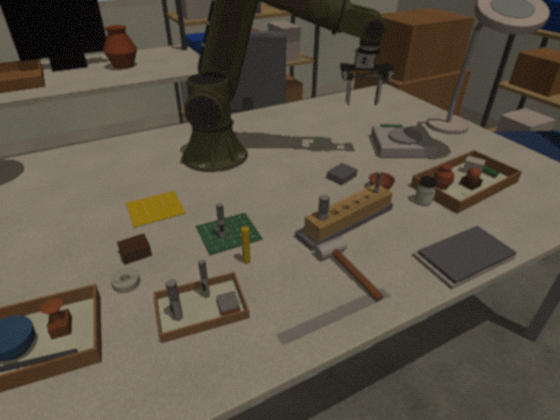

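View pics/top0.png

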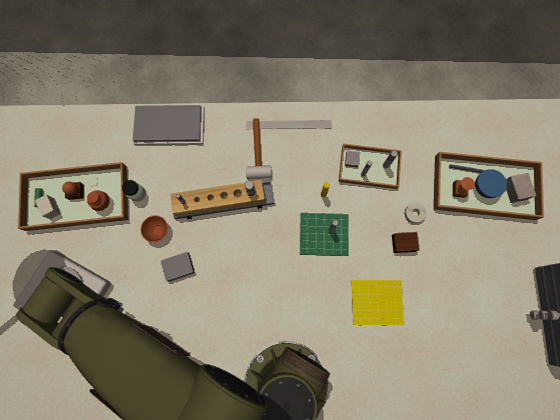

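The top view shows these punch-like things:
- (334,228): steel punch on the green mat. This is the one I want.
- (325,190): yellow look-alike.
- (367,168) and (391,160): the two tray punches.
- (181,200) and (250,186): rack end punches.
- (378,302): the yellow mat, a look-alike of the mat.

Next I'll crop and measure.

```bash
cat > h.py <<'E'
import numpy as np,cv2
from scipy.spatial.transform import Rotation as R
from station import ctrl,vision
def pose(n,obs=None):
    c=vision.camera_params(n)
    f=210/np.tan(np.radians(c["fov_y"]/2))
    if n=="wrist":
        o=obs or ctrl.get_obs()
        T=np.eye(4);T[:3,:3]=R.from_euler("xyz",o["eef_rot"]).as_matrix();T[:3,3]=o["ee_pos"]
        M=T@c["mount"]
    else:
        M=np.eye(4);M[:3,:3]=R.from_euler("xyz",c["attitude"]).as_matrix();M[:3,3]=c["origin"]
    return f,c["cx"],c["cy"],M
def cloud(n,d,P=None):
    f,cx,cy,M=P or pose(n)
    v,u=np.mgrid[:420,:560]
    p=np.stack([(u-cx)/f*d,-(v-cy)/f*d,-d],-1)
    return p@M[:3,:3].T+M[:3,3]
def atz(P,u,v,z):
    f,cx,cy,M=P
    r=M[:3,:3]@np.array([(u-cx)/f,-(v-cy)/f,-1]); t=(z-M[2,3])/r[2]
    return M[:3,3]+t*r
def proj(P,X):
    f,cx,cy,M=P
    q=(np.asarray(X)-M[:3,3])@M[:3,:3]
    return np.stack([cx+f*q[...,0]/-q[...,2],cy-f*q[...,1]/-q[...,2]],-1)
E
python3 - <<'E'
from h import *
p=np.load("pics/top0.npy");d=np.load("pics/top0_d.npy")
C=cloud("top",d)
for u,v in [(334,228),(335,223),(310,240),(230,220),(392,153),(368,162),(325,185),(181,195),(250,184),(210,197)]: print(u,v,C[v,u].round(4))
a=cv2.resize(p[165:265,290:410,::-1],None,fx=6,fy=6,interpolation=cv2.INTER_CUBIC);cv2.imwrite("pics/c1.png",a)
a=cv2.resize(p[160:230,160:285,::-1],None,fx=6,fy=6,interpolation=cv2.INTER_CUBIC);cv2.imwrite("pics/c2.png",a)
m=(C[:,:,2]>0.03)&(C[:,:,2]<.2)
h=(np.clip(C[:,:,2]/.15,0,1)*255).astype(np.uint8)
cv2.imwrite("pics/h.png",cv2.resize(h[140:265,160:410],None,fx=3,fy=3,interpolation=0))
E
```

```text
334 228 [ 0.4707 -0.157   0.0786]
335 223 [ 0.4776 -0.1554  0.1219]
310 240 [ 0.4454 -0.0854  0.0079]
230 220 [0.5169 0.1792 0.003 ]
392 153 [ 0.7004 -0.3438  0.1237]
368 162 [ 0.6704 -0.2659  0.1263]
325 185 [ 0.6005 -0.1299  0.115 ]
181 195 [0.5878 0.3308 0.0657]
250 184 [0.601  0.1026 0.1336]
210 197 [0.588  0.2422 0.0365]
```

View pics/c1.png

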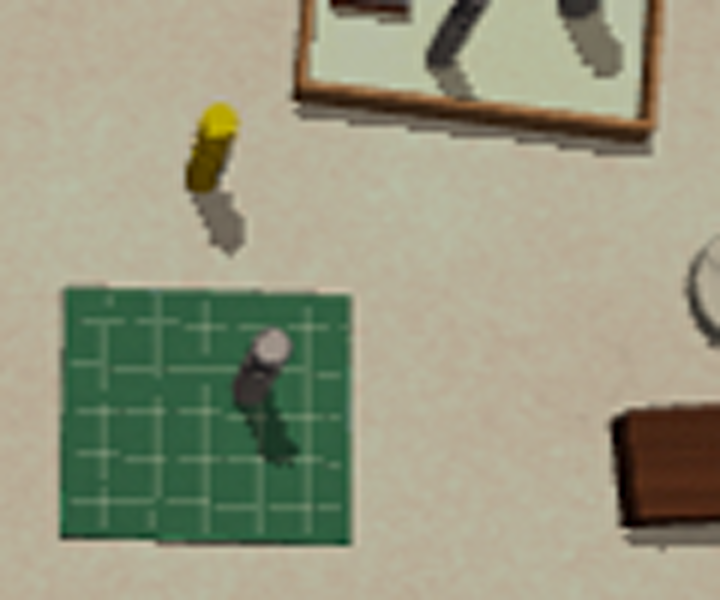

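View pics/c2.png

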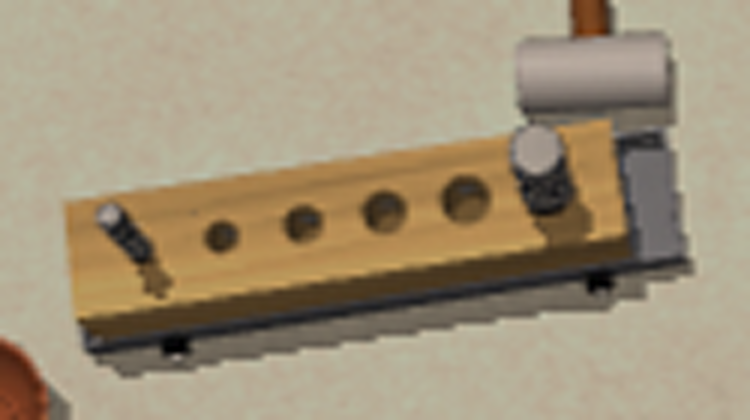

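View pics/h.png

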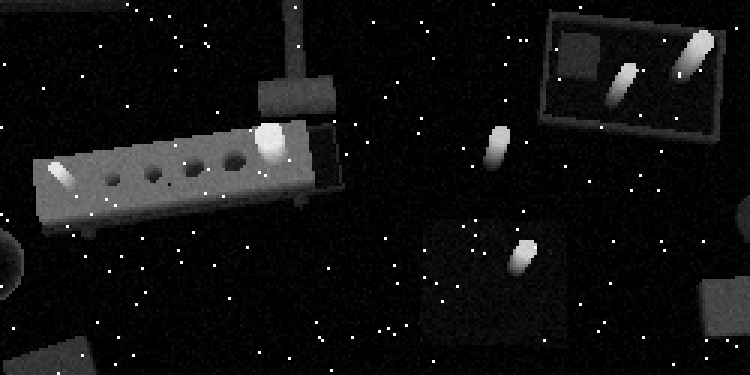

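```bash
python3 - <<'E'
from h import *
P=pose("top")
def c(x,y,u0,v0): return (x+.5)/6-.5+u0,(y+.5)/6-.5+v0
H=np.array([atz(P,*c(x,y,160,160),.064) for x,y in [(222,236),(304,223),(384,211),(465,199)]])
print("holes",H.round(4)); print(np.linalg.norm(np.diff(H,axis=0),axis=1))
T=[atz(P,*c(x,y,160,160),.134) for x,y in [(108,214),(537,150)]];print("14,29 tops",np.round(T,4))
e=(H[0]-H[3]);print("row yaw of +y",np.degrees(np.arctan2(e[1],e[0])))
print("strip TL,BL,TR,BR",[atz(P,*c(x,y,160,160),.064).round(4) for x,y in[(66,203),(80,320),(613,121),(630,242)]])
print("punch top",atz(P,*c(271,346,290,165),.12), "yellow",atz(P,*c(219,121,290,165),.115))
E
```

```text
holes [[0.5745 0.2803 0.064 ]
 [0.5812 0.2364 0.064 ]
 [0.5873 0.1935 0.064 ]
 [0.5935 0.1499 0.064 ]]
[0.04442114 0.04338122 0.04399916]
14,29 tops [[0.5677 0.324  0.134 ]
 [0.599  0.1054 0.134 ]]
row yaw of +y 98.29289159740345
strip TL,BL,TR,BR [array([0.594 , 0.3652, 0.064 ]), array([0.529 , 0.3545, 0.064 ]), array([0.6365, 0.0701, 0.064 ]), array([0.5684, 0.0609, 0.064 ])]
punch top [ 0.48037637 -0.1549352   0.12      ] yellow [ 0.60124752 -0.13334953  0.115     ]
```

step_arm(
  steps=[
    {"az": 7, "claw": 0.094},
    {"az": 7},
    {"az": 7},
    {"az": 7},
    {"az": 7},
  ],
)

```text
validation failed for argument at $.st...
```

step_arm(
  steps=[
    {"az": 7},
    {"az": 7},
    {"az": 5.9},
  ],
)

```text
validation failed for argument at $.st...
```

```bash
cat >> h.py <<'E'
def delta(x,y,z,yaw=None):
    o=ctrl.get_obs(); r=R.from_euler("xyz",o["eef_rot"])
    d=r.inv().apply(np.array([x,y,z])-o["ee_pos"])
    print("t",round(o["time_s"],2),"pos",o["ee_pos"].round(4),"rot",np.degrees(o["eef_rot"]).round(2),"F",o["force"].round(2),"w",round(o["grip_width"],4),"tool mm",(d*1000).round(1))
    print("tilt fix rotvec deg",np.degrees((r.inv()*R.from_euler("xyz",[np.pi,0,np.radians(98.3)])).as_rotvec()).round(2))
E
python3 -c "
from h import *
delta(.475,-.155,.205)"
```

```text
t 0.1 pos [0.2484 0.4904 0.2049] rot [-179.94   -0.    153.14] F [-0.67 -0.39 -0.6 ] w 0.094 tool mm [-4.938e+02 -4.734e+02  4.000e-01]
tilt fix rotvec deg [-6.000e-02  3.000e-02  5.484e+01]
```

step_arm(
  steps=[
    {"x": 0, "y": 0, "z": 0, "ax": 0, "ay": 0, "az": 7, "claw": 0.094},
    {"x": 0, "y": 0, "z": 0, "ax": 0, "ay": 0, "az": 7, "claw": 0.094},
    {"x": 0, "y": 0, "z": 0, "ax": 0, "ay": 0, "az": 7, "claw": 0.094},
    {"x": 0, "y": 0, "z": 0, "ax": 0, "ay": 0, "az": 7, "claw": 0.094},
    {"x": 0, "y": 0, "z": 0, "ax": 0, "ay": 0, "az": 7, "claw": 0.094},
  ],
)

```text
time_s: 0.52
ee_pos: [0.248, 0.4898, 0.2032]
eef_rot: [-3.138, 0.002, 2.05]
force: [-0.1, 0.5, 0.6]
grip_width: 0.0937
```

step_arm(
  steps=[
    {"x": 0, "y": 0, "z": 0, "ax": 0, "ay": 0, "az": 7, "claw": 0.094},
    {"x": 0, "y": 0, "z": 0, "ax": 0, "ay": 0, "az": 7, "claw": 0.094},
    {"x": 0, "y": 0, "z": 0, "ax": 0, "ay": 0, "az": 5, "claw": 0.094},
  ],
)

```text
time_s: 0.77
ee_pos: [0.2477, 0.4893, 0.2021]
eef_rot: [-3.137, 0.005, 1.706]
force: [0.9, -0.1, 0.9]
grip_width: 0.094
```

```bash
python3 -c "
from h import *
delta(.47,-.155,.205)"
```

```text
t 0.77 pos [0.2477 0.4893 0.2021] rot [-179.76    0.31   97.73] F [ 0.86 -0.09  0.86] w 0.094 tool mm [-6.684e+02  1.336e+02  1.000e-01]
tilt fix rotvec deg [-0.24  0.31 -0.57]
```

step_arm(
  steps=[
    {"x": -0.04, "y": 0.008, "z": -0.001, "ax": 0, "ay": 0, "az": 0, "claw": 0.094},
    {"x": -0.04, "y": 0.008, "z": -0.001, "ax": 0, "ay": 0, "az": 0, "claw": 0.094},
    {"x": -0.04, "y": 0.008, "z": -0.001, "ax": 0, "ay": 0, "az": 0, "claw": 0.094},
    {"x": -0.04, "y": 0.008, "z": -0.001, "ax": 0, "ay": 0, "az": 0, "claw": 0.094},
    {"x": -0.04, "y": 0.008, "z": -0.001, "ax": 0, "ay": 0, "az": 0, "claw": 0.094},
  ],
)

```text
time_s: 1.18
ee_pos: [0.3112, 0.2942, 0.2046]
eef_rot: [-3.133, 0.009, 1.705]
force: [1.0, 0.4, 1.0]
grip_width: 0.094
```

step_arm(
  steps=[
    {"x": -0.04, "y": 0.008, "z": -0.001, "ax": 0, "ay": 0, "az": 0, "claw": 0.094},
    {"x": -0.04, "y": 0.008, "z": -0.001, "ax": 0, "ay": 0, "az": 0, "claw": 0.094},
    {"x": -0.04, "y": 0.008, "z": -0.001, "ax": 0, "ay": 0, "az": 0, "claw": 0.094},
    {"x": -0.04, "y": 0.008, "z": -0.001, "ax": 0, "ay": 0, "az": 0, "claw": 0.094},
    {"x": -0.04, "y": 0.008, "z": -0.001, "ax": 0, "ay": 0, "az": 0, "claw": 0.094},
  ],
)

```text
time_s: 1.6
ee_pos: [0.3761, 0.0961, 0.2107]
eef_rot: [-3.133, 0.009, 1.707]
force: [0.8, 0.7, 0.5]
grip_width: 0.0939
```

step_arm(
  steps=[
    {"x": -0.04, "y": 0.008, "z": -0.001, "ax": 0, "ay": 0, "az": 0, "claw": 0.094},
    {"x": -0.04, "y": 0.008, "z": -0.001, "ax": 0, "ay": 0, "az": 0, "claw": 0.094},
    {"x": -0.04, "y": 0.008, "z": -0.001, "ax": 0, "ay": 0, "az": 0, "claw": 0.094},
    {"x": -0.04, "y": 0.008, "z": -0.001, "ax": 0, "ay": 0, "az": 0, "claw": 0.094},
    {"x": -0.04, "y": 0.008, "z": -0.001, "ax": 0, "ay": 0, "az": 0, "claw": 0.094},
  ],
)

```text
time_s: 2.02
ee_pos: [0.4412, -0.102, 0.2175]
eef_rot: [-3.134, 0.009, 1.707]
force: [0.6, 1.1, -0.0]
grip_width: 0.0939
```

```bash
python3 -c "
from h import *
delta(.47,-.155,.205)"
```

```text
t 2.02 pos [ 0.4412 -0.102   0.2175] rot [-179.56    0.51   97.8 ] F [ 0.59  1.05 -0.05] w 0.0939 tool mm [-56.3  21.5  12.8]
tilt fix rotvec deg [-0.44  0.51 -0.51]
```

step_arm(
  steps=[
    {"x": -0.028, "y": 0.011, "z": 0.006, "ax": -0.4, "ay": 0.5, "az": -0.5, "claw": 0.094},
    {"x": -0.028, "y": 0.011, "z": 0.006, "ax": 0, "ay": 0, "az": 0, "claw": 0.094},
    {"x": 0, "y": 0, "z": 0, "ax": 0, "ay": 0, "az": 0, "claw": 0.094},
  ],
)

```text
time_s: 2.27
ee_pos: [0.472, -0.1635, 0.2046]
eef_rot: [-3.141, 0.0, 1.71]
force: [0.1, 0.4, 0.6]
grip_width: 0.0938
```

```bash
python3 - <<'E'
from h import *
delta(.48,-.155,.205)
o=ctrl.get_obs();p,d=vision.camera("wrist");cv2.imwrite("pics/w1.png",p[:,:,::-1])
P=pose("wrist",o);C=cloud("wrist",d,P)
m=(C[...,2]>.114)&(C[...,2]<.126)&(np.hypot(C[...,0]-.48,C[...,1]+.155)<.03)
q=C[m];print(m.sum(),q.mean(0),q.min(0),q.max(0))
print(proj(P,[.48,-.155,.12]))
p2=p[:,:,::-1]
E
```

```text
t 2.27 pos [ 0.472  -0.1635  0.2046] rot [-1.7997e+02  3.0000e-02  9.7990e+01] F [0.1  0.43 0.59] w 0.0938 tool mm [ 7.3  9.1 -0.4]
tilt fix rotvec deg [-0.03  0.03 -0.31]
521 [ 0.4798735  -0.15445275  0.11979552] [ 0.47030099 -0.1651921   0.1141648 ] [ 0.48971984 -0.1449555   0.12240857]
[288.969194   207.96569157]
```

View pics/w1.png

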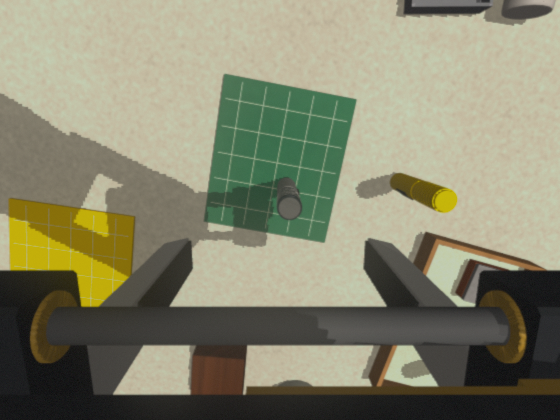

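The wrist view shows the steel punch on the green mat at (289,206) and the yellow look-alike at (440,200), well clear of the fingers. The top disc is about 20 mm wide and sits at z 0.120, as expected. I'll grasp it now.

step_arm(
  steps=[
    {"x": 0.008, "y": 0.009, "z": 0, "ax": 0, "ay": 0, "az": -0.3, "claw": 0.094},
    {"x": 0, "y": 0, "z": 0.03, "ax": 0, "ay": 0, "az": 0, "claw": 0.094},
    {"x": 0, "y": 0, "z": 0.03, "ax": 0, "ay": 0, "az": 0, "claw": 0.06},
    {"x": 0, "y": 0, "z": 0, "ax": 0, "ay": 0, "az": 0, "claw": 0.06},
  ],
)

```text
time_s: 2.65
ee_pos: [0.4804, -0.1485, 0.1447]
eef_rot: [3.14, 0.001, 1.717]
force: [-0.7, 1.0, -0.6]
grip_width: 0.0841
```

```bash
python3 -c "
from h import *
delta(.48,-.1545,.081)"
```

```text
t 2.65 pos [ 0.4804 -0.1485  0.1447] rot [1.7989e+02 4.0000e-02 9.8400e+01] F [-0.74  0.97 -0.63] w 0.0841 tool mm [-5.9 -1.4 63.7]
tilt fix rotvec deg [0.11 0.04 0.1 ]
```

step_arm(
  steps=[
    {"x": -0.006, "y": -0.001, "z": 0.02, "ax": 0, "ay": 0, "az": 0, "claw": 0.06},
    {"x": 0, "y": 0, "z": 0.02, "ax": 0, "ay": 0, "az": 0, "claw": 0.06},
    {"x": 0, "y": 0, "z": 0.02, "ax": 0, "ay": 0, "az": 0, "claw": 0.06},
    {"x": 0, "y": 0, "z": 0, "ax": 0, "ay": 0, "az": 0, "claw": 0.06},
  ],
)

```text
time_s: 2.98
ee_pos: [0.4828, -0.1496, 0.088]
eef_rot: [3.136, 0.002, 1.724]
force: [-1.3, 0.1, -0.5]
grip_width: 0.0603
```

```bash
python3 -c "
from h import *
delta(.48,-.1545,.081)"
```

```text
t 2.98 pos [ 0.4828 -0.1496  0.088 ] rot [1.797e+02 1.300e-01 9.876e+01] F [-1.34  0.13 -0.49] w 0.0603 tool mm [-4.4 -3.5  7. ]
tilt fix rotvec deg [0.3  0.13 0.46]
```

step_arm(
  steps=[
    {"x": -0.004, "y": -0.003, "z": 0.004, "ax": 0.3, "ay": 0.1, "az": 0.5, "claw": 0.06},
    {"x": 0, "y": 0, "z": 0, "ax": 0, "ay": 0, "az": 0, "claw": 0.06},
  ],
)

```text
time_s: 3.15
ee_pos: [0.4815, -0.1529, 0.0867]
eef_rot: [3.14, 0.001, 1.717]
force: [0.4, 1.0, -0.6]
grip_width: 0.0598
```

```bash
python3 -c "
from h import *
delta(.48,-.1545,.081)"
```

```text
t 3.15 pos [ 0.4815 -0.1529  0.0867] rot [1.7994e+02 6.0000e-02 9.8350e+01] F [ 0.41  1.   -0.59] w 0.0598 tool mm [-1.4 -1.7  5.7]
tilt fix rotvec deg [0.06 0.06 0.05]
```

step_arm(
  steps=[
    {"x": -0.001, "y": -0.002, "z": 0.006, "ax": 0, "ay": 0, "az": 0, "claw": 0.06},
    {"x": 0, "y": 0, "z": 0, "ax": 0, "ay": 0, "az": 0, "claw": 0.04},
    {"x": 0, "y": 0, "z": 0, "ax": 0, "ay": 0, "az": 0, "claw": 0.03},
    {"x": 0, "y": 0, "z": 0, "ax": 0, "ay": 0, "az": 0, "claw": 0.025},
    {"x": 0, "y": 0, "z": 0, "ax": 0, "ay": 0, "az": 0, "claw": 0.022},
  ],
  grip_force=10,
)

```text
time_s: 3.57
ee_pos: [0.4814, -0.1545, 0.085]
eef_rot: [3.135, 0.004, 1.717]
force: [-0.3, 0.7, -0.8]
grip_width: 0.0364
```

```bash
python3 -c "
from h import *
delta(.48,-.1545,.081)"
```

```text
t 3.57 pos [ 0.4814 -0.1545  0.085 ] rot [179.63   0.24  98.36] F [-0.32  0.66 -0.81] w 0.0364 tool mm [ 0.2 -1.4  4. ]
tilt fix rotvec deg [0.37 0.24 0.06]
```

step_arm(
  steps=[
    {"x": 0, "y": -0.001, "z": 0.003, "ax": 0.4, "ay": 0.2, "az": 0, "claw": 0.022},
    {"x": 0, "y": 0, "z": 0, "ax": 0, "ay": 0, "az": 0, "claw": 0.01},
    {"x": 0, "y": 0, "z": 0, "ax": 0, "ay": 0, "az": 0, "claw": 0.005},
    {"x": 0, "y": 0, "z": 0, "ax": 0, "ay": 0, "az": 0, "claw": 0.0},
    {"x": 0, "y": 0, "z": 0, "ax": 0, "ay": 0, "az": 0, "claw": 0.0},
  ],
  grip_force=30,
)

```text
time_s: 3.98
ee_pos: [0.4807, -0.1549, 0.0823]
eef_rot: [-3.141, 0.001, 1.717]
force: [-0.5, 0.2, 1.0]
grip_width: 0.0196
```

```bash
python3 -c "
from h import *
delta(.48,-.1545,.081)"
```

```text
t 3.98 pos [ 0.4807 -0.1549  0.0823] rot [-1.7997e+02  4.0000e-02  9.8350e+01] F [-0.54  0.23  0.98] w 0.0196 tool mm [ 0.5 -0.6  1.3]
tilt fix rotvec deg [-0.03  0.04  0.05]
```

The opening of 19.6 mm identifies it as the 20 mm punch, whose own hole is the second empty one from the left. I'll lift it with a firmer grip.

step_arm(
  steps=[
    {"x": 0, "y": 0, "z": 0, "ax": 0, "ay": 0, "az": 0, "claw": 0.0},
    {"x": 0, "y": 0, "z": 0, "ax": 0, "ay": 0, "az": 0, "claw": 0.0},
    {"x": 0, "y": 0, "z": -0.02, "ax": 0, "ay": 0, "az": 0, "claw": 0.0},
    {"x": 0, "y": 0, "z": -0.04, "ax": 0, "ay": 0, "az": 0, "claw": 0.0},
    {"x": 0, "y": 0, "z": -0.04, "ax": 0, "ay": 0, "az": 0, "claw": 0.0},
  ],
  grip_force=50,
)

```text
time_s: 4.4
ee_pos: [0.4769, -0.1533, 0.177]
eef_rot: [-3.127, -0.008, 1.716]
force: [0.4, -0.3, -1.2]
grip_width: 0.0196
```

step_arm(
  steps=[
    {"x": 0, "y": 0, "z": -0.04, "ax": 0, "ay": 0, "az": 0, "claw": 0.0},
    {"x": 0, "y": 0, "z": -0.02, "ax": 0, "ay": 0, "az": 0, "claw": 0.0},
    {"x": 0, "y": 0, "z": 0, "ax": 0, "ay": 0, "az": 0, "claw": 0.0},
  ],
)

```text
time_s: 4.65
ee_pos: [0.4787, -0.1539, 0.2463]
eef_rot: [-3.134, -0.003, 1.716]
force: [0.0, -0.8, -1.6]
grip_width: 0.0194
```

```bash
python3 - <<'E'
from h import *
delta(.5812,.2364,.24)
E
```

```text
t 4.65 pos [ 0.4787 -0.1539  0.2463] rot [-179.56   -0.2    98.35] F [ 0.04 -0.75 -1.63] w 0.0194 tool mm [371.3 158.2   6.3]
tilt fix rotvec deg [-0.44 -0.2   0.05]
```

step_arm(
  steps=[
    {"x": 0.02, "y": 0.008, "z": 0, "ax": -0.4, "ay": -0.2, "az": 0, "claw": 0.0},
    {"x": 0.036, "y": 0.0155, "z": 0, "ax": 0, "ay": 0, "az": 0, "claw": 0.0},
    {"x": 0.036, "y": 0.0155, "z": 0, "ax": 0, "ay": 0, "az": 0, "claw": 0.0},
    {"x": 0.036, "y": 0.0155, "z": 0, "ax": 0, "ay": 0, "az": 0, "claw": 0.0},
    {"x": 0.036, "y": 0.0155, "z": 0, "ax": 0, "ay": 0, "az": 0, "claw": 0.0},
  ],
)

```text
time_s: 5.07
ee_pos: [0.5239, 0.0187, 0.2419]
eef_rot: [-3.139, 0.001, 1.706]
force: [1.0, -0.4, -1.0]
grip_width: 0.0193
```

step_arm(
  steps=[
    {"x": 0.036, "y": 0.0155, "z": 0, "ax": 0, "ay": 0, "az": 0, "claw": 0.0},
    {"x": 0.036, "y": 0.0155, "z": 0, "ax": 0, "ay": 0, "az": 0, "claw": 0.0},
    {"x": 0.036, "y": 0.0155, "z": 0, "ax": 0, "ay": 0, "az": 0, "claw": 0.0},
    {"x": 0.036, "y": 0.0155, "z": 0, "ax": 0, "ay": 0, "az": 0, "claw": 0.0},
    {"x": 0.03, "y": 0.012, "z": 0, "ax": 0, "ay": 0, "az": 0, "claw": 0.0},
  ],
)

```text
time_s: 5.48
ee_pos: [0.5726, 0.2116, 0.2325]
eef_rot: [-3.129, 0.002, 1.706]
force: [-0.5, -0.2, -1.0]
grip_width: 0.0197
```

```bash
python3 - <<'E'
from h import *
delta(.5812,.2364,.24)
E
```

```text
t 5.48 pos [0.5726 0.2116 0.2325] rot [-1.793e+02  1.100e-01  9.776e+01] F [-0.46 -0.2  -1.  ] w 0.0197 tool mm [23.4 11.8 -7.7]
tilt fix rotvec deg [-0.7   0.1  -0.54]
```

step_arm(
  steps=[
    {"x": 0.023, "y": 0.012, "z": 0.01, "ax": -0.7, "ay": 0.1, "az": -0.5, "claw": 0.0},
    {"x": 0, "y": 0, "z": 0.02, "ax": 0, "ay": 0, "az": 0, "claw": 0.0},
    {"x": 0, "y": 0, "z": 0.02, "ax": 0, "ay": 0, "az": 0, "claw": 0.0},
    {"x": 0, "y": 0, "z": 0.01, "ax": 0, "ay": 0, "az": 0, "claw": 0.0},
    {"x": 0, "y": 0, "z": 0, "ax": 0, "ay": 0, "az": 0, "claw": 0.0},
  ],
)

```text
time_s: 5.9
ee_pos: [0.5789, 0.2448, 0.16]
eef_rot: [-3.132, 0.001, 1.724]
force: [-1.5, -0.1, -2.6]
grip_width: 0.0193
```

```bash
python3 - <<'E'
from h import *
delta(.5812,.2364,.155)
o=ctrl.get_obs();p,d=vision.camera("wrist");cv2.imwrite("pics/w2.png",p[:,:,::-1]);np.save("pics/w2.npy",p);np.save("pics/w2d.npy",d)
P=pose("wrist",o);np.save("pics/w2P.npy",np.array(P,dtype=object),allow_pickle=True)
r=R.from_euler("xyz",o["eef_rot"])
B=o["ee_pos"]+r.apply([0,0,.0773]);print("bottom",B,proj(P,B),"hole",proj(P,[.5812,.2364,.064]))
p,d=vision.camera("top");cv2.imwrite("pics/t2.png",cv2.resize(p[140:240,140:290,::-1],None,fx=5,fy=5,interpolation=2))
p,d=vision.camera("scene");cv2.imwrite("pics/s2.png",cv2.resize(p[140:270,280:430,::-1],None,fx=5,fy=4.6,interpolation=2))
E
```

```text
t 5.9 pos [0.5789 0.2448 0.16  ] rot [-1.7948e+02  5.0000e-02  9.8760e+01] F [-1.49 -0.08 -2.57] w 0.0193 tool mm [-8.6  1.   5. ]
tilt fix rotvec deg [-0.52  0.05  0.46]
bottom [0.57821747 0.24462545 0.08266608] [277.25027338 219.41318688] hole [279.57175514 223.93468056]
```

View pics/w2.png

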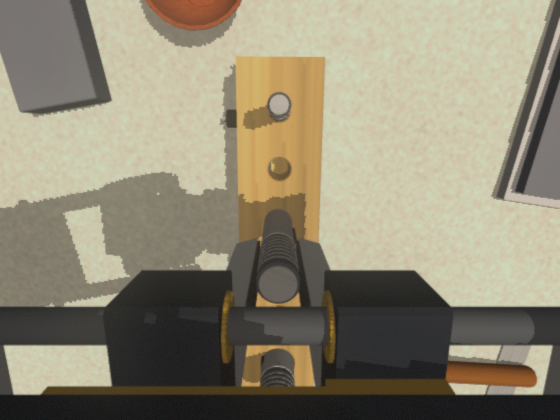

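View pics/t2.png

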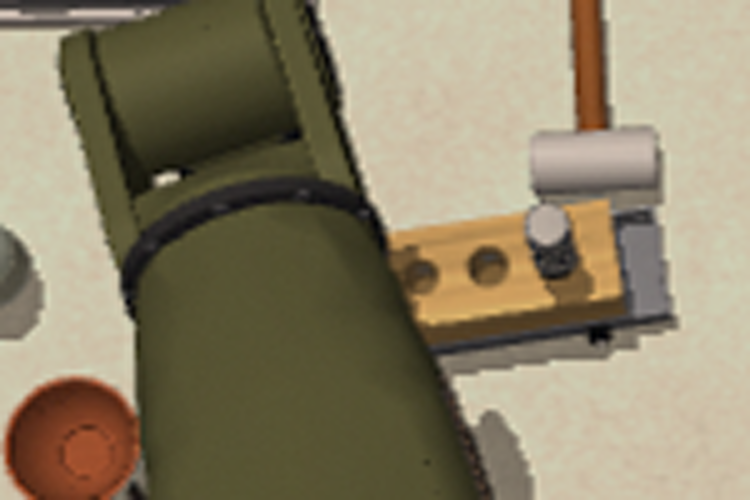

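View pics/s2.png

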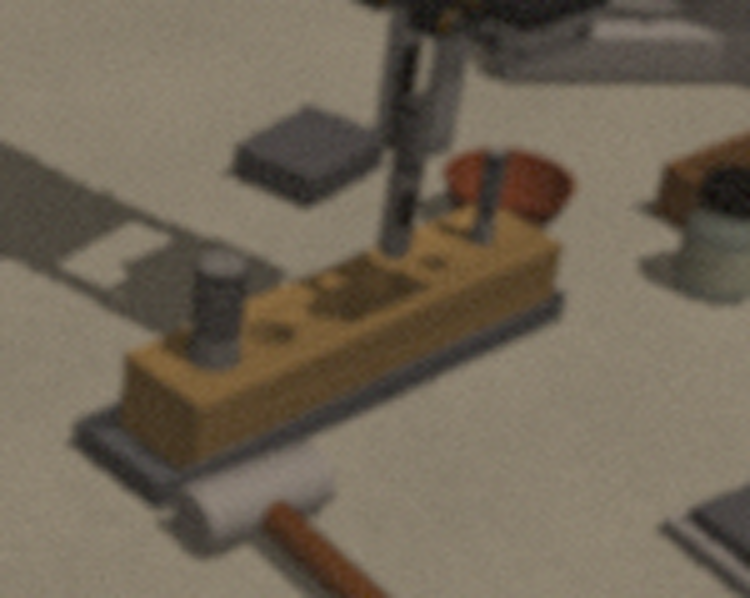

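The wrist view shows the 14 mm punch top at (279,104), the 17 mm hole at (280,167) and the held punch's lower end near (277,215). Now I'll cross-check the hole position.

```bash
python3 - <<'E'
from h import *
p=np.load("pics/w2.npy");P=tuple(np.load("pics/w2P.npy",allow_pickle=True))
for n,u,v,z in(("h17",280,167,.064),("p14",279,104,.134),("TL",236,57,.064),("TR",324,57,.064),("R200",320,200,.064),("L200",238,200,.064)): print(n,atz(P,u,v,z).round(4))
cv2.imwrite("pics/c3.png",cv2.resize(p[85:235,215:345,::-1],None,fx=4,fy=4,interpolation=2))
E
```

```text
h17 [0.5744 0.2826 0.064 ]
p14 [0.5675 0.3246 0.134 ]
TL [0.5297 0.3577 0.064 ]
TR [0.594  0.3675 0.064 ]
R200 [0.6104 0.2613 0.064 ]
L200 [0.5448 0.251  0.064 ]
```

View pics/c3.png

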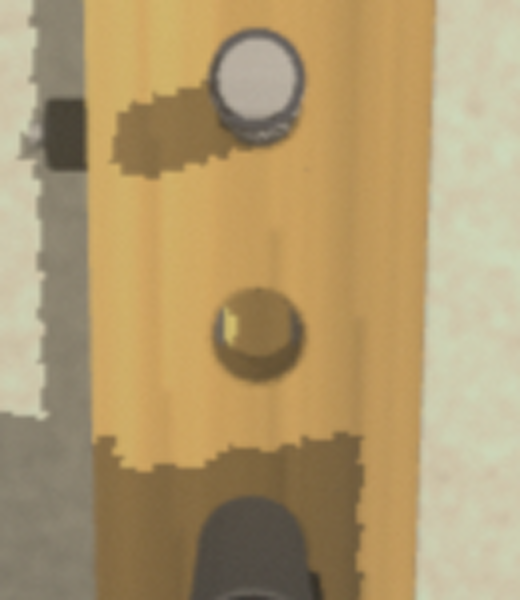

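step_arm(
  steps=[
    {"x": -0.008, "y": 0.001, "z": 0.0, "ax": -0.5, "ay": 0, "az": 0.5, "claw": 0.0},
    {"x": 0, "y": 0, "z": 0, "ax": 0, "ay": 0, "az": 0, "claw": 0.0},
  ],
)

```text
time_s: 6.22
ee_pos: [0.5836, 0.2361, 0.1662]
eef_rot: [3.133, -0.001, 1.713]
force: [0.5, 0.4, -0.5]
grip_width: 0.0193
```

```bash
python3 - <<'E'
from h import *
delta(.5807,.2370,.141)
E
```

```text
t 6.22 pos [0.5836 0.2361 0.1662] rot [ 1.7948e+02 -3.0000e-02  9.8140e+01] F [ 0.49  0.36 -0.47] w 0.0193 tool mm [ 1.3 -3.  25.2]
tilt fix rotvec deg [ 0.52 -0.03 -0.16]
```

step_arm(
  steps=[
    {"x": 0.001, "y": -0.003, "z": 0.006, "ax": 0.3, "ay": 0, "az": 0, "claw": 0.0},
    {"x": 0, "y": 0, "z": 0.006, "ax": 0, "ay": 0, "az": 0, "claw": 0.0},
    {"x": 0, "y": 0, "z": 0, "ax": 0, "ay": 0, "az": 0, "claw": 0.0},
  ],
)

```text
time_s: 6.47
ee_pos: [0.5813, 0.2356, 0.1557]
eef_rot: [3.134, -0.001, 1.711]
force: [0.3, 0.6, -2.3]
grip_width: 0.0193
```

```bash
python3 - <<'E'
from h import *
delta(.5807,.2370,.141)
E
```

```text
t 6.47 pos [0.5813 0.2356 0.1557] rot [ 1.7957e+02 -8.0000e-02  9.8020e+01] F [ 0.28  0.65 -2.27] w 0.0193 tool mm [ 1.4 -0.5 14.7]
tilt fix rotvec deg [ 0.43 -0.08 -0.28]
```

Bottom edge is at about 78 mm. I'll correct and creep down.

step_arm(
  steps=[
    {"x": 0.0015, "y": -0.0005, "z": 0.004, "ax": 0.4, "ay": 0, "az": -0.2, "claw": 0.0},
    {"x": 0, "y": 0, "z": 0.004, "ax": 0, "ay": 0, "az": 0, "claw": 0.0},
    {"x": 0, "y": 0, "z": 0, "ax": 0, "ay": 0, "az": 0, "claw": 0.0},
  ],
)

```text
time_s: 6.72
ee_pos: [0.5805, 0.2372, 0.1469]
eef_rot: [-3.141, -0.001, 1.715]
force: [-0.3, 0.3, -1.7]
grip_width: 0.0194
```

```bash
python3 - <<'E'
from h import *
delta(.5807,.2370,.141)
E
```

```text
t 6.72 pos [0.5805 0.2372 0.1469] rot [-1.7999e+02 -8.0000e-02  9.8240e+01] F [-0.27  0.3  -1.7 ] w 0.0194 tool mm [-0.3  0.2  5.9]
tilt fix rotvec deg [-0.01 -0.08 -0.06]
```

Aligned. Bottom edge at about 70 mm. I'll go down in 2–3 mm rows and watch the force.

step_arm(
  steps=[
    {"x": 0, "y": 0, "z": 0.003, "ax": 0, "ay": 0, "az": 0, "claw": 0.0},
    {"x": 0, "y": 0, "z": 0.003, "ax": 0, "ay": 0, "az": 0, "claw": 0.0},
  ],
)

```text
time_s: 6.88
ee_pos: [0.5806, 0.2375, 0.1406]
eef_rot: [3.142, -0.001, 1.715]
force: [-0.5, 0.1, -1.8]
grip_width: 0.0193
```

step_arm(
  steps=[
    {"x": 0, "y": 0, "z": 0.002, "ax": 0, "ay": 0, "az": 0, "claw": 0.0},
  ],
)

```text
time_s: 6.97
ee_pos: [0.5805, 0.2376, 0.1382]
eef_rot: [-3.141, -0.001, 1.715]
force: [-0.3, -0.2, -1.6]
grip_width: 0.0195
```

step_arm(
  steps=[
    {"x": 0, "y": 0, "z": 0.002, "ax": 0, "ay": 0, "az": 0, "claw": 0.0},
  ],
)

```text
time_s: 7.05
ee_pos: [0.5805, 0.2375, 0.1358]
eef_rot: [-3.141, -0.001, 1.715]
force: [-0.7, 0.8, -1.8]
grip_width: 0.019
```

```bash
python3 - <<'E'
from h import *
delta(.5807,.2370,.0963)
E
```

```text
t 7.05 pos [0.5805 0.2375 0.1358] rot [-1.7998e+02 -8.0000e-02  9.8270e+01] F [-0.72  0.82 -1.85] w 0.019 tool mm [-0.6  0.2 39.5]
tilt fix rotvec deg [-0.02 -0.08 -0.03]
```

The edge is about 5 mm below the rim with no contact force, so it's in the hole. I'll continue.

step_arm(
  steps=[
    {"x": -0.0003, "y": 0, "z": 0.002, "ax": 0, "ay": 0, "az": 0, "claw": 0.0},
    {"x": 0, "y": 0, "z": 0.002, "ax": 0, "ay": 0, "az": 0, "claw": 0.0},
  ],
)

```text
time_s: 7.22
ee_pos: [0.5805, 0.2372, 0.1314]
eef_rot: [-3.141, -0.001, 1.715]
force: [0.3, 0.2, -1.2]
grip_width: 0.0196
```

step_arm(
  steps=[
    {"x": 0, "y": 0, "z": 0.002, "ax": 0, "ay": 0, "az": 0, "claw": 0.0},
    {"x": 0, "y": 0, "z": 0.002, "ax": 0, "ay": 0, "az": 0, "claw": 0.0},
  ],
)

```text
time_s: 7.38
ee_pos: [0.5805, 0.2372, 0.127]
eef_rot: [-3.141, -0.001, 1.715]
force: [-0.1, -0.4, -0.8]
grip_width: 0.0189
```

step_arm(
  steps=[
    {"x": 0, "y": 0, "z": 0.002, "ax": 0, "ay": 0, "az": 0, "claw": 0.0},
    {"x": 0, "y": 0, "z": 0.002, "ax": 0, "ay": 0, "az": 0, "claw": 0.0},
  ],
)

```text
time_s: 7.55
ee_pos: [0.5806, 0.2372, 0.1226]
eef_rot: [-3.141, -0.001, 1.715]
force: [0.2, 0.1, -1.0]
grip_width: 0.0193
```

```bash
python3 - <<'E'
from h import *
delta(.5807,.2370,.0963)
E
```

```text
t 7.55 pos [0.5806 0.2372 0.1226] rot [-1.7999e+02 -8.0000e-02  9.8260e+01] F [ 0.18  0.08 -1.03] w 0.0193 tool mm [-0.3  0.1 26.3]
tilt fix rotvec deg [-0.01 -0.08 -0.04]
```

step_arm(
  steps=[
    {"x": 0, "y": 0, "z": 0.002, "ax": 0, "ay": 0, "az": 0, "claw": 0.0},
    {"x": 0, "y": 0, "z": 0.002, "ax": 0, "ay": 0, "az": 0, "claw": 0.0},
  ],
)

```text
time_s: 7.72
ee_pos: [0.5806, 0.2373, 0.1181]
eef_rot: [-3.141, -0.001, 1.715]
force: [0.1, 0.3, -1.3]
grip_width: 0.0195
```

step_arm(
  steps=[
    {"x": 0, "y": 0, "z": 0.002, "ax": 0, "ay": 0, "az": 0, "claw": 0.0},
    {"x": 0, "y": 0, "z": 0.002, "ax": 0, "ay": 0, "az": 0, "claw": 0.0},
  ],
)

```text
time_s: 7.88
ee_pos: [0.5804, 0.2373, 0.1138]
eef_rot: [-3.141, -0.001, 1.715]
force: [-0.9, 0.3, 1.3]
grip_width: 0.0189
```

step_arm(
  steps=[
    {"x": 0, "y": 0, "z": 0.002, "ax": 0, "ay": 0, "az": 0, "claw": 0.0},
    {"x": 0, "y": 0, "z": 0.002, "ax": 0, "ay": 0, "az": 0, "claw": 0.0},
  ],
)

```text
time_s: 8.05
ee_pos: [0.5806, 0.2374, 0.1102]
eef_rot: [3.141, -0.002, 1.715]
force: [-1.7, 0.6, 4.5]
grip_width: 0.0194
```

```bash
python3 - <<'E'
from h import *
delta(.5807,.2370,.0963)
E
```

```text
t 8.05 pos [0.5806 0.2374 0.1102] rot [ 1.7998e+02 -1.0000e-01  9.8270e+01] F [-1.73  0.6   4.47] w 0.0194 tool mm [-0.4  0.  13.9]
tilt fix rotvec deg [ 0.02 -0.1  -0.03]
```

step_arm(
  steps=[
    {"x": 0, "y": 0, "z": 0.002, "ax": 0, "ay": 0, "az": 0, "claw": 0.0},
  ],
  grip_force=60,
)

```text
time_s: 8.13
ee_pos: [0.5806, 0.2375, 0.1084]
eef_rot: [3.141, -0.002, 1.715]
force: [-2.9, -1.0, 3.4]
grip_width: 0.0194
```

step_arm(
  steps=[
    {"x": 0, "y": 0, "z": 0.002, "ax": 0, "ay": 0, "az": 0, "claw": 0.0},
  ],
)

```text
time_s: 8.22
ee_pos: [0.5806, 0.2375, 0.1065]
eef_rot: [3.141, -0.002, 1.715]
force: [-2.9, -1.1, 3.9]
grip_width: 0.0193
```

step_arm(
  steps=[
    {"x": 0, "y": 0, "z": 0.002, "ax": 0, "ay": 0, "az": 0, "claw": 0.0},
  ],
)

```text
time_s: 8.3
ee_pos: [0.5806, 0.2375, 0.1044]
eef_rot: [3.141, -0.002, 1.715]
force: [-1.8, -0.2, 3.0]
grip_width: 0.0192
```

```bash
python3 - <<'E'
from h import *
delta(.5807,.2370,.0963)
E
```

```text
t 8.3 pos [0.5806 0.2375 0.1044] rot [ 1.7996e+02 -1.1000e-01  9.8270e+01] F [-1.78 -0.18  3.02] w 0.0192 tool mm [-0.6  0.   8.1]
tilt fix rotvec deg [ 0.04 -0.11 -0.03]
```

step_arm(
  steps=[
    {"x": -0.0005, "y": 0, "z": 0.002, "ax": 0, "ay": 0, "az": 0, "claw": 0.0},
    {"x": 0, "y": 0, "z": 0.002, "ax": 0, "ay": 0, "az": 0, "claw": 0.0},
  ],
)

```text
time_s: 8.47
ee_pos: [0.5806, 0.2372, 0.1002]
eef_rot: [3.141, -0.002, 1.715]
force: [-2.6, -0.2, 3.6]
grip_width: 0.0191
```

step_arm(
  steps=[
    {"x": 0, "y": 0, "z": 0.0015, "ax": 0, "ay": 0, "az": 0, "claw": 0.0},
  ],
)

```text
time_s: 8.55
ee_pos: [0.5806, 0.2372, 0.0983]
eef_rot: [3.141, -0.002, 1.715]
force: [-0.9, 0.1, 3.1]
grip_width: 0.0193
```

step_arm(
  steps=[
    {"x": 0, "y": 0, "z": 0.001, "ax": 0, "ay": 0, "az": 0, "claw": 0.0},
  ],
)

```text
time_s: 8.63
ee_pos: [0.5805, 0.2372, 0.0971]
eef_rot: [3.141, -0.002, 1.715]
force: [-1.8, 0.5, 3.4]
grip_width: 0.0195
```

step_arm(
  steps=[
    {"x": 0, "y": 0, "z": 0.001, "ax": 0, "ay": 0, "az": 0, "claw": 0.0},
  ],
)

```text
time_s: 8.72
ee_pos: [0.5807, 0.2373, 0.0962]
eef_rot: [3.141, -0.002, 1.715]
force: [-5.7, -1.5, 18.5]
grip_width: 0.0188
```

```bash
python3 - <<'E'
from h import *
delta(.5807,.2370,.0963)
E
```

```text
t 8.72 pos [0.5807 0.2373 0.0962] rot [ 1.7994e+02 -1.3000e-01  9.8280e+01] F [-5.71 -1.46 18.47] w 0.0188 tool mm [-0.3 -0.  -0.1]
tilt fix rotvec deg [ 0.06 -0.13 -0.02]
```

Force rose to 18 N at TCP z 0.0962. I predicted 0.0963 for the floor, so it's seated. Now I'll let go and check.

step_arm(
  steps=[
    {"x": 0, "y": 0, "z": -0.0003, "ax": 0, "ay": 0, "az": 0, "claw": 0.03},
    {"x": 0, "y": 0, "z": 0, "ax": 0, "ay": 0, "az": 0, "claw": 0.045},
    {"x": 0, "y": 0, "z": 0, "ax": 0, "ay": 0, "az": 0, "claw": 0.05},
    {"x": 0, "y": 0, "z": 0, "ax": 0, "ay": 0, "az": 0, "claw": 0.05},
  ],
)

```text
time_s: 9.05
ee_pos: [0.5811, 0.2371, 0.0959]
eef_rot: [3.14, -0.002, 1.715]
force: [-0.1, -0.6, -0.3]
grip_width: 0.0424
```

```bash
python3 - <<'E'
from h import *
delta(.5807,.2370,.0963)
E
```

```text
t 9.05 pos [0.5811 0.2371 0.0959] rot [ 1.7989e+02 -1.1000e-01  9.8270e+01] F [-0.1  -0.62 -0.32] w 0.0424 tool mm [-0.  -0.4 -0.4]
tilt fix rotvec deg [ 0.11 -0.11 -0.03]
```

step_arm(
  steps=[
    {"x": 0, "y": 0, "z": -0.01, "ax": 0, "ay": 0, "az": 0, "claw": 0.055},
    {"x": 0, "y": 0, "z": -0.03, "ax": 0, "ay": 0, "az": 0, "claw": 0.06},
    {"x": 0, "y": 0, "z": -0.04, "ax": 0, "ay": 0, "az": 0, "claw": 0.06},
    {"x": 0, "y": 0, "z": -0.04, "ax": 0, "ay": 0, "az": 0, "claw": 0.06},
    {"x": 0, "y": 0, "z": -0.03, "ax": 0, "ay": 0, "az": 0, "claw": 0.06},
  ],
)

```text
time_s: 9.47
ee_pos: [0.5783, 0.2356, 0.2455]
eef_rot: [-3.13, 0.001, 1.715]
force: [0.3, -0.7, 0.7]
grip_width: 0.06
```

step_arm(
  steps=[
    {"x": -0.02, "y": 0, "z": 0, "ax": 0, "ay": 0, "az": 0, "claw": 0.06},
    {"x": -0.02, "y": 0, "z": 0, "ax": 0, "ay": 0, "az": 0, "claw": 0.06},
    {"x": 0, "y": 0, "z": 0, "ax": 0, "ay": 0, "az": 0, "claw": 0.06},
  ],
)

```text
time_s: 9.72
ee_pos: [0.5859, 0.1962, 0.2575]
eef_rot: [3.138, -0.001, 1.717]
force: [0.7, -0.2, -0.0]
grip_width: 0.0601
```

```bash
python3 - <<'E'
from h import *
delta(.5807,.2370,.0963)
o=ctrl.get_obs();p,d=vision.camera("wrist");cv2.imwrite("pics/w4.png",p[:,:,::-1])
C=cloud("wrist",d,pose("wrist",o))
for c in((.5806,.2372),(.5675,.3243)):
  m=(np.hypot(C[...,0]-c[0],C[...,1]-c[1])<.012)&(C[...,2]>.115)&(C[...,2]<.17)
  q=C[m];print(m.sum(),np.median(q,0),np.percentile(q[:,2],[50,75,90]))
p,d=vision.camera("scene");cv2.imwrite("pics/s4.png",cv2.resize(p[140:340,140:430,::-1],None,fx=2.7,fy=2.7,interpolation=2))
E
```

```text
t 9.72 pos [0.5859 0.1962 0.2575] rot [ 1.7981e+02 -7.0000e-02  9.8380e+01] F [ 0.72 -0.2  -0.03] w 0.0601 tool mm [ 41.    0.3 161.2]
tilt fix rotvec deg [ 0.19 -0.07  0.08]
437 [0.57991939 0.23765682 0.13402874] [0.13402874 0.13463439 0.13516548]
321 [0.56735    0.32278613 0.13346705] [0.13346705 0.13453735 0.13497407]
```

View pics/w4.png

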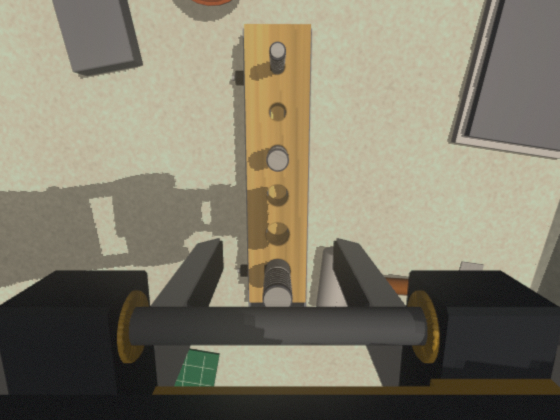

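View pics/s4.png

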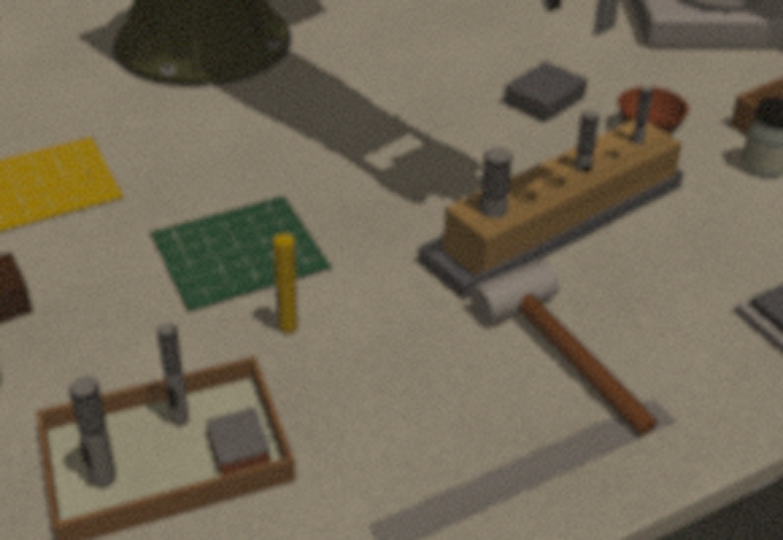

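The punch stands at (278,158) in the wrist view, third position from the 14 mm end, which is the 20 mm hole. Its top measures 134.0 mm, level with its neighbour. In the scene view the tray punches, yellow look-alike and mallet look unmoved.

```bash
python3 -c "
from station import ticket
print(ticket.hand_in())"
```

```text
the job is handed in; nothing more can be done
None
```

The punch from the green mat is back in the rack, fully down in its own 20 mm hole, and the job is handed in. The gripper closed to 19.6 mm on it, which identified it as the 20 mm punch.

- **Going in:** I found the strip clamped toward +y from the camera views and entered the hole without any contact force. The spring took about 5–6 N to pass. The final push read 18 N as the punch met the floor, at TCP height 96.2 mm against the 96.3 mm I predicted. That reading is the whole wrist force, and it stayed under the 25 N limit at every reading.
- **Last checks:** After release, its top measured 134.0 mm above the table, and it stands upright next to the empty 17 mm hole. The gripper is open and well clear. The tray punches, the yellow look-alike and the mallet looked unmoved by eye, though I did not measure them again. No check failed. The top and wrist cameras differed by about 1–2 mm on hole positions, so I aimed between them.

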